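# Set out a valve kit on the layout board

## Task

Set out the valve kit in the three white circles of the green board, everything upright and centred: the white sleeve in the end circle next to the dial gauge, the red handwheel in the other end circle, and the dark grey casting in the middle circle between them. Seat the brass ring flat on the casting, around its spigot, and fit the orange cap fully down on the sleeve. Leave the amber jar and the blue spool standing where they are.

Things in the scene. Friction and masses are not known exactly. Their poses are not given: they have to be found in the camera images.
- casting: Loose dark grey valve casting, about 0.25 kg: octagonal bottom flange 62 mm across corners, 14 mm high; round body 48 mm in diameter from 14 to 32 mm height, its flat top the ring's seat; bright steel spigot 20 mm in diameter from 32 to 48 mm height. Grip it by the round body. Origin: centre of underside, z up along its axis. Starts upright.
- brass_ring: Loose brass ring, about 0.08 kg: 48 mm outer diameter, 30 mm hole, 12 mm high, lying flat. Seated on the casting, its underside is 32 mm above the casting's underside and the spigot passes through its hole. Origin: centre of underside, z up along its axis. Starts upright.
- sleeve: Loose sleeve, about 0.18 kg: steel foot disc 58 mm in diameter and 8 mm high, with a white open-topped tube 32 mm in outer diameter above it, from 8 to 60 mm height. Grip it by the tube. Origin: centre of underside, z up along its axis. Starts upright.
- cap: Loose orange plastic cap, about 0.04 kg, 48 mm outer diameter, 22 mm high, flat top 6 mm thick; hollow skirt below, 42 mm inside and 16 mm deep, goes loosely over the sleeve's tube. Lies open side down. Fully down on the tube's rim, its underside is 44 mm above the sleeve's. Origin: centre of underside, z up along its axis. Starts upright.
- handwheel: Loose red three-spoke valve handwheel, about 0.14 kg, lying flat: rim 62 mm in diameter and 10 mm high, central hub 22 mm in diameter and 30 mm high, by which it can be gripped. Origin: centre of underside, z up along its axis. Starts upright.
- board: Fixed green layout board, 120 mm (its x) by 320 mm (its y), 6 mm thick, turned up to 0.25 rad, lying beyond the parts. Origin: centre of underside. Three white circle outlines (76 mm inside, 82 mm outside diameter) in a row along its y axis: the middle one at its origin, the end ones at y = +100 and -100 mm. Its top is 6 mm above the bench.
- gauge: Fixed dial gauge, face up, white face 72 mm and black case 84 mm in diameter on a grey block, 80 mm high overall. It stands just beyond one end of the board (either one), about 227 mm from the board's centre along the board's y axis. Origin at the centre of its underside.
- stand: Fixed steel post 34 mm in diameter with a 48 mm head, 116 mm high overall, on a white base plate 80 mm square, just beyond the end of the board away from the gauge, about 227 mm from the board's centre. Obstacle only. Origin at the centre of its underside.
- jar: Loose amber jar with a yellow lid, 48 mm in diameter, 60 mm high, among the kit's parts; to be left alone. Origin: centre of underside, z up along its axis. Starts upright.
- spool: Loose empty blue plastic spool, 52 mm in diameter, 36 mm high, narrow waist, solid flat top with no hole, among the kit's parts; to be left alone. Origin: centre of underside, z up along its axis. Starts upright.
Not all that is in view belongs to the job. Leave any pink or turquoise look-alike of the casting alone. Leave any pink look-alike of the sleeve alone.

How it is judged:
By the outcome, as a careful person would: the job done as asked, in the order asked, and still so for the second after the job is handed in, with the robot touching nothing.
It also fails if it takes over 144 s, if anything falls off the work surface, if the arm or the gripper's body presses on something with over 40 N, if the wrist force passes 120 N, or if a joint passes its speed limit or range.

## Robot

A 6-joint arm with a two-finger parallel gripper is mounted at the origin on the work surface. World frame = base frame: x ahead of the robot, y to its left, z up, the work surface at z = 0. Lengths are in m, angles in degrees, forces in N, time in s.
With the tool pointing down it reaches from about 0.3 to 0.775 m from the base axis. Payload 14.6 kg.
Tool frame: the origin (TCP) lies at the very end of the fingers, on their centre line; the grasp point (between the pads) lies manip.tcp_to_grasp behind it (manip.tcp_to_grasp is the distance from the TCP to the grasp point, in m); z points along the fingers, y is the line along which they close (so a half turn about z gives the same grasp; the last joint's range is limited). The gripper opens to 94 mm and grips with 3 to 60 N. Pads are 16 mm wide; open, the fingers measure 119 mm over their backs; the gripper's body (75 mm by 177 mm) begins 78 mm behind the grasp point.
Start: joints at [67.116, 17.183, 87.147, -0, 75.671, -3.816], TCP at [0.18, 0.52, 0.205] pointing down, gripper open.
Joint ranges: [-173.82, 173.82], [-45.26, 126.66], [13.44, 144.39], [-59.66, 239.66], [0, 175.72], [-146.38, 146.38]. Speed limits (degrees/s): [127.2, 127.2, 147.25, 180, 180, 180].

## Interface

Orientations are given as [roll, pitch, yaw] about the fixed x, y, z axes, in that order (R = Rz(yaw) Ry(pitch) Rx(roll)).
In Python, from rig import manip gives the robot as it stands.
- The arm moves only by the tool drive_tool, never from a script. Its argument "steps" is a list of rows, each a list of 4 numbers: the shift along the tool's x, y, z in units of 0.025 m (1.0 is 0.025 m), then the turn about the tool's z in units of 360 degrees (1.0 is 360 degrees). In form: [[dx, dy, dz, yaw], ...]. A call has exactly 5 rows; each row shifts and turns the commanded pose from where the row before left it, along the tool's axes as they then stand; what a row does not reach is not made up. A row lasts 1/10 s, in which the tool goes at most 50 mm and 8.59 degrees, less where a joint would pass 70% of its speed; a pose out of reach is approached as far as the arm can. A call with a number of a shift or a turn outside -1 to 1 is refused whole. A call with a gripper value outside its range is refused whole. "gripper" is the opening, from -1 (shut) to 1 (fully open), set as the call begins (left out, the last holds). The fingers move at their own pace and stop on an object; "squeeze" is the grip in N (left out, the last holds). Time passes only in rows, so rows that do not move let the fingers close, or fill a call up. It gives the time, the measured TCP pose, the force, the opening and the grip force at its end, in the units of the state.
- manip.state(): the state, without advancing time (a new reading comes with each control period).
- manip.get_image(name): name is "scene" or "top"; returns a dict with "image" (384x512x3 uint8, blue, green, red), "fx", "fy", "cx", "cy" (pixels), "R" (3x3) and "t" (3): a world point X has camera coordinates R X + t. Camera axes: x right, y down, z forward; pixel columns grow to the right and rows downward; lengths in m; the calibration is good to about 2 mm. A picture is of the moment at which its call begins. There is no depth.
- manip.job_done(): hands the job in; it is judged then, once.
The state is a dict: "time": time; "qpos": joint angles; "dq": joint speeds; "tau": joint torques, N m; "tcp_pos": TCP position; "orientation": TCP orientation; "wrist_force": force on the tool from outside, world axes, zero at the start; "moment": the same for the moment, N m; "width": finger opening in m; "gripper_force": force on a finger pad.
Only numpy, scipy, OpenCV 4.12 (cv2) and the standard library are available. Lean on these libraries where they do the work, as an engineer would, in place of code of your own. Each camera call takes 0.05 s, during which the arm holds its last target. There are 200 camera calls.

## Working session

There is one attempt and no reset: what is moved stays moved. The work goes in short steps, Python scripts to look and compute and a tool call to move; the robot and the scene stay as the last step left them, time stands still between calls to the robot, and variables do not carry over. Pictures are saved under pics/ and viewed, at most 14 in all, crops included, and the job is handed in when it is done.

Besides the shell and the picture viewer there is one more tool, called after ">>>" as name(argument=value, ...) on one line, values as JSON. drive_tool: Moves the arm, as the interface text tells. Shifts and turns lie within -1 to 1; 1 stands for 0.025 m of shift or 360 degrees of turn. Its arguments: {"type":"object","properties":{"steps":{"type":"array","items":{"type":"array","items":{"type":"number"}}},"gripper":{"type":"number"},"squeeze":{"type":"number"}},"required":["steps"]}

```bash
mkdir -p pics; ls; python3 - <<'E'
from rig import manip
import cv2
for n in("scene","top"):
    d=manip.get_image(n);cv2.imwrite(f"pics/{n}0.png",d["image"]);print(n,d["fx"],d["fy"],d["cx"],d["cy"],d["R"],d["t"])
print(manip.state(),manip.tcp_to_grasp)
E
```

```text
pics
scene 397.8514443058721 397.8514443058721 250.58437278144555 194.5928762475333 [[ 0.46309677  0.88609563 -0.01938874]
 [ 0.60201483 -0.33053321 -0.72686033]
 [-0.65047638  0.32493436 -0.68651157]] [-0.15443117 -0.28128764  1.35085538]
top 486.89569845612573 486.89569845612573 262.9248156184828 185.7407685694881 [[ 0.01211645 -0.99956085  0.0270424 ]
 [-0.98451753 -0.01665489 -0.17449312]
 [ 0.17486688 -0.02450948 -0.98428698]] [-0.07704883  0.48114749  1.3171365 ]
{'time': 0.1, 'qpos': array([ 6.71156820e+01,  1.72111965e+01,  8.71734847e+01, -1.06417516e-03,
        7.56693037e+01, -3.81727753e+00]), 'dq': array([-0.01049399, -0.00596769, -0.15031056,  0.0569496 ,  0.06834105,
       -0.07087077]), 'tau': array([-1.23467387e-03, -5.32647300e+01, -3.53277791e+01,  7.08534429e-02,
        2.34547199e-02, -5.37393225e-05]), 'tcp_pos': array([0.17960994, 0.51962705, 0.20497908]), 'orientation': array([-1.79946066e+02, -2.56550328e-03,  1.60933222e+02]), 'wrist_force': array([-0.08259332, -0.22583625, -0.57038522]), 'moment': array([0.04964154, 0.04774035, 0.02248567]), 'gripper_force': 0.0, 'width': 0.09385105977746294} 0.0188
```

View pics/top0.png

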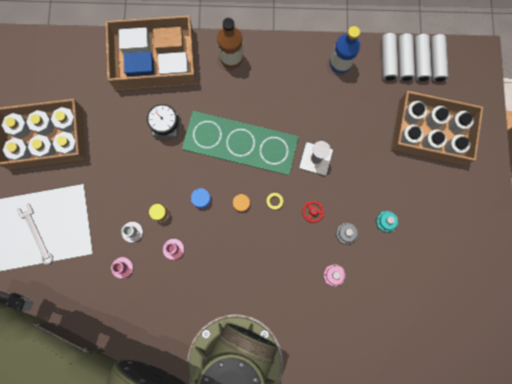

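View pics/scene0.png

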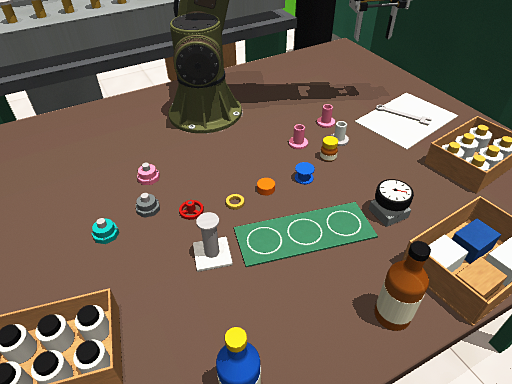

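The top view shows, by pixel:
- **Sleeves:** white at (132,231), pink at (122,267) and (173,249). The white one fits the description.
- **Castings:** dark grey at (347,233), turquoise at (388,221), pink at (335,275). The grey one fits.
- **Other parts:** cap (241,203), ring (275,201), handwheel (313,212), jar (158,213), spool (201,198).
- **Board and fixtures:** gauge to the left (+y), stand to the right.

I'll confirm these in an enlarged crop.

```bash
python3 - <<'E'
import cv2
i=cv2.imread("pics/top0.png")
a=cv2.resize(i[105:285,105:250],None,fx=3.2,fy=3.2,interpolation=cv2.INTER_CUBIC)
b=cv2.resize(i[105:285,225:410],None,fx=3.2,fy=3.2,interpolation=cv2.INTER_CUBIC)
cv2.imwrite("pics/a.png",a);cv2.imwrite("pics/b.png",b);print(a.shape,b.shape)
E
```

```text
(576, 464, 3) (576, 592, 3)
```

View pics/a.png

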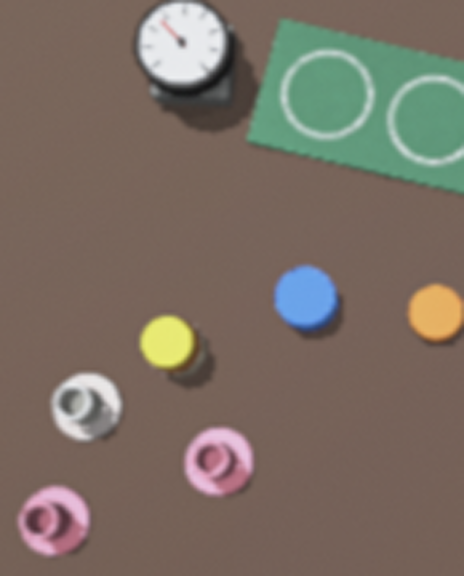

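View pics/b.png

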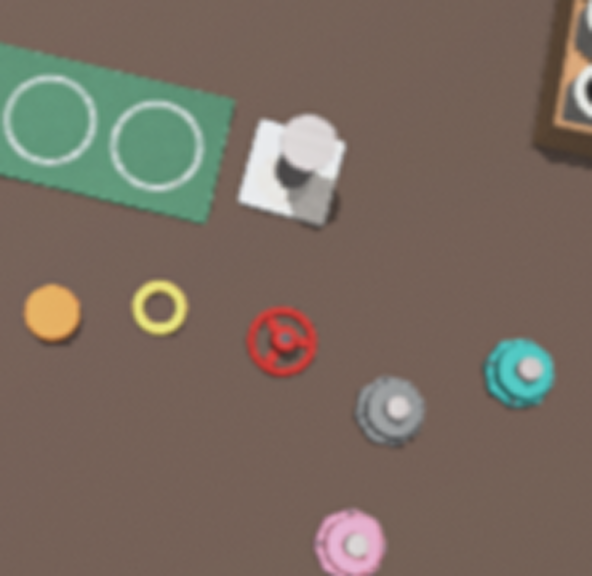

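The crops confirm the choices: the white sleeve has its rim at crop (75,402), and the grey casting has its spigot at crop (399,407). The circles are at a(327,94), b(50,119.5) and b(156,145). Next I'll compute positions and check them by projecting into the scene view.

```bash
cat > h.py <<'E'
import numpy as np, json
from rig import manip
TOP=dict(fx=486.89569845612573,cx=262.9248156184828,cy=185.7407685694881,R=np.array([[0.01211645,-0.99956085,0.0270424],[-0.98451753,-0.01665489,-0.17449312],[0.17486688,-0.02450948,-0.98428698]]),t=np.array([-0.07704883,0.48114749,1.3171365]))
SC=dict(fx=397.8514443058721,cx=250.58437278144555,cy=194.5928762475333,R=np.array([[0.46309677,0.88609563,-0.01938874],[0.60201483,-0.33053321,-0.72686033],[-0.65047638,0.32493436,-0.68651157]]),t=np.array([-0.15443117,-0.28128764,1.35085538]))
def ray(c,u,v,z):
    d=c["R"].T@[(u-c["cx"])/c["fx"],(v-c["cy"])/c["fx"],1]; o=-c["R"].T@c["t"]
    return o+d*(z-o[2])/d[2]
def proj(c,X):
    p=c["R"]@X+c["t"]; return p[:2]/p[2]*c["fx"]+[c["cx"],c["cy"]]
def go(name,z=None):
    """tool-axis units from measured TCP to object"""
    from scipy.spatial.transform import Rotation as Ro
    P=json.load(open("pos.json")); s=manip.state()
    R=Ro.from_euler("xyz",s["orientation"],degrees=True).as_matrix()
    d=np.array([*P[name][:2],z])-s["tcp_pos"]
    print(name,"tcp",s["tcp_pos"].round(4),s["orientation"].round(2),"units",(R.T@d/0.025).round(2),"w",round(s["width"],4),"F",s["wrist_force"].round(1),"t",s["time"])
E
python3 - <<'E'
from h import *
import cv2
f=lambda off,u,v:((u+.5)/3.2-.5+off,(v+.5)/3.2-.5+105)
M=dict(sleeve=(105,75,402,.06),sleeve_foot=(105,87,407,.008),cap=(105,437,312,.022),cap_b=(225,52,312,.022),ring=(225,160,307,.012),wheel=(225,282,342,.010),wheel_hub=(225,286,338,.03),casting=(225,399,407,.048),jar=(105,168,342,.06),spool=(105,305,297,.036),
cS=(105,327,94,.006),cM=(225,50,119.5,.006),cM2=(105,433,120,.006),cH=(225,156,145,.006))
P={k:list(ray(TOP,*f(o,u,v),z)) for k,(o,u,v,z) in M.items()}
im=cv2.imread("pics/scene0.png");S=3;ox,oy=90,90
c=cv2.resize(im[oy:oy+190,ox:ox+300],None,fx=2.66,fy=2.66,interpolation=cv2.INTER_CUBIC)
for k,p in P.items():
    u,v=proj(SC,np.array(p));print(k,np.round(p,4),(round(u,1),round(v,1)))
    cv2.drawMarker(c,(int((u-ox+.5)*2.66),int((v-oy+.5)*2.66)),(255,0,255),0,10,1)
cv2.imwrite("pics/chk.png",c)
b=np.array(P["cS"])-P["cH"];print(np.hypot(*b[:2]),np.degrees(np.arctan2(-b[0],b[1])))
json.dump(P,open("pos.json","w"))
E
```

```text
sleeve [0.3512 0.2924 0.06  ] (np.float64(340.6), np.float64(123.5))
sleeve_foot [0.3512 0.2946 0.008 ] (np.float64(338.9), np.float64(137.8))
cap [ 0.438 -0.01   0.022] (np.float64(265.4), np.float64(183.1))
cap_b [ 0.438  -0.0091  0.022 ] (np.float64(265.7), np.float64(183.0))
ring [ 0.4454 -0.1048  0.012 ] (np.float64(234.5), np.float64(199.6))
wheel [ 0.416  -0.2137  0.01  ] (np.float64(190.6), np.float64(207.5))
wheel_hub [ 0.4171 -0.2146  0.03  ] (np.float64(189.4), np.float64(202.2))
casting [ 0.3566 -0.3094  0.048 ] (np.float64(143.9), np.float64(194.9))
jar [0.4032 0.217  0.06  ] (np.float64(330.1), np.float64(139.8))
spool [0.4473 0.1049 0.036 ] (np.float64(304.5), np.float64(167.5))
cS [0.6393 0.0945 0.006 ] (np.float64(343.8), np.float64(222.7))
cM [ 0.6172 -0.0034  0.006 ] (np.float64(304.6), np.float64(231.3))
cM2 [ 0.6167 -0.0025  0.006 ] (np.float64(304.8), np.float64(231.0))
cH [ 0.5951 -0.1002  0.006 ] (np.float64(264.4), np.float64(240.0))
0.19972231433763432 -12.774099197091742
```

View pics/chk.png

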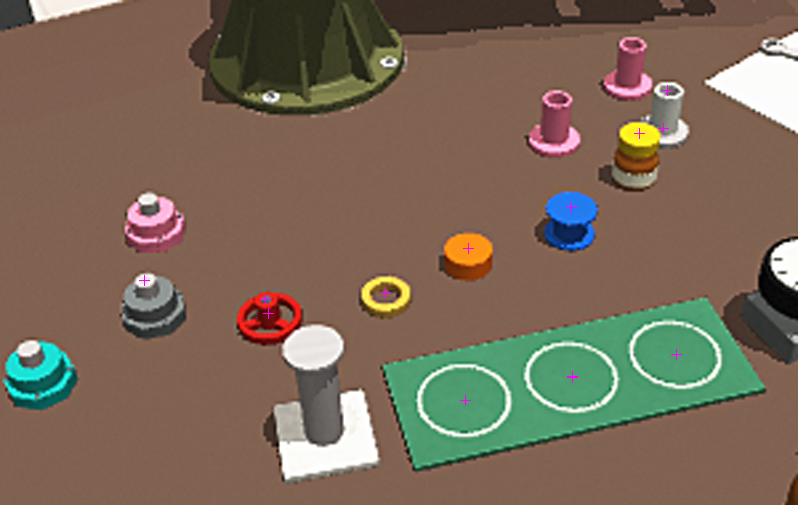

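The projected marks land on the parts to within about a pixel, so the positions are good. First I'll turn the tool to line up with the board (yaw 77.2°).

>>> drive_tool(steps=[[0,0,0,0.02325],[0,0,0,0.02325],[0,0,0,0.02325],[0,0,0,0.02325],[0,0,0,0.02325]], gripper=1, squeeze=20)

```text
time: 0.6
tcp_pos: [0.1796, 0.5197, 0.2051]
orientation: [-180.0, 0.0, 118.7]
wrist_force: [1.0, -0.2, 0.5]
width: 0.0942
gripper_force: 0.0
```

>>> drive_tool(steps=[[0,0,0,0.02325],[0,0,0,0.02325],[0,0,0,0.02325],[0,0,0,0.02325],[0,0,0,0.02325]])

```text
time: 1.1
tcp_pos: [0.1796, 0.5197, 0.2051]
orientation: [-180.0, 0.0, 76.9]
wrist_force: [-0.2, -0.6, -0.4]
width: 0.0939
gripper_force: 0.0
```

```bash
python3 -c "
from h import *
P=json.load(open('pos.json'));P['sleeve'][1]=.293;P['casting'][0:2]=[.3566,-.309];P['cM']=[.6172,-.003,.006];P['wheel'][:2]=[.4165,-.214];P['cap'][1]=-.0095
json.dump(P,open('pos.json','w'));go('sleeve',.025)"
```

```text
sleeve tcp [0.1796 0.5197 0.2051] [-1.7999e+02  4.0000e-02  7.6890e+01] units [-7.27  8.74  7.21] w 0.0939 F [-0.2 -0.6 -0.4] t 1.1
```

>>> drive_tool(steps=[[-0.727,0.874,0,0],[-0.727,0.874,0,0],[-0.727,0.874,0,0],[-0.727,0.874,0,0],[-0.727,0.874,0,0]])

```text
time: 1.6
tcp_pos: [0.2666, 0.406, 0.2052]
orientation: [-180.0, 0.0, 77.2]
wrist_force: [-0.4, 0.9, -0.4]
width: 0.0939
gripper_force: 0.0
```

>>> drive_tool(steps=[[-0.727,0.874,0,0],[-0.727,0.874,0,0],[-0.727,0.874,0,0],[-0.727,0.874,0,0],[-0.727,0.874,0,0]])

```text
time: 2.1
tcp_pos: [0.3531, 0.2932, 0.2053]
orientation: [-180.0, 0.0, 77.2]
wrist_force: [0.8, -0.1, 0.1]
width: 0.0942
gripper_force: 0.0
```

>>> drive_tool(steps=[[0,0,0.8,0],[0,0,0.8,0],[0,0,0.8,0],[0,0,0.8,0],[0,0,0.0,0]])

```text
time: 2.6
tcp_pos: [0.3515, 0.2935, 0.1233]
orientation: [-179.8, 0.2, 77.2]
wrist_force: [0.4, 0.8, 0.1]
width: 0.0941
gripper_force: 0.0
```

```bash
python3 -c "
from h import *
go('sleeve',.025)"
```

```text
sleeve tcp [0.3515 0.2935 0.1233] [-179.83    0.19   77.23] units [-0.01  0.    3.93] w 0.0941 F [0.4 0.8 0.1] t 2.6
```

>>> drive_tool(steps=[[0,0,0.8,0],[0,0,0.8,0],[0,0,0.8,0],[0,0,0.8,0],[0,0,0.8,0]])

```text
time: 3.1
tcp_pos: [0.353, 0.2946, 0.0257]
orientation: [180.0, -0.0, 77.2]
wrist_force: [0.9, 0.2, 0.1]
width: 0.0937
gripper_force: 0.0
```

>>> drive_tool(steps=[[0,0,0,0],[0,0,0,0],[0,0,0,0],[0,0,0,0],[0,0,0,0]], gripper=-1)

```text
time: 3.6
tcp_pos: [0.3529, 0.2945, 0.0262]
orientation: [180.0, -0.0, 77.2]
wrist_force: [-0.6, 0.1, 0.3]
width: 0.0575
gripper_force: 0.0
```

>>> drive_tool(steps=[[0,0,0,0],[0,0,0,0],[0,0,0,0],[0,0,0,0],[0,0,0,0]])

```text
time: 4.1
tcp_pos: [0.3525, 0.2943, 0.0255]
orientation: [-180.0, 0.0, 77.2]
wrist_force: [-1.4, -0.6, 2.4]
width: 0.0321
gripper_force: 20.0
```

```bash
python3 -c "
from h import *
go('sleeve',.025);go('cS',.031)"
```

```text
sleeve tcp [0.3525 0.2943 0.0255] [-1.7999e+02  1.0000e-02  7.7230e+01] units [-0.06 -0.04  0.02] w 0.0321 F [-1.4 -0.6  2.4] t 4.1
cS tcp [0.3525 0.2943 0.0255] [-1.7999e+02  1.0000e-02  7.7230e+01] units [-5.26 12.95 -0.22] w 0.0321 F [-1.4 -0.6  2.4] t 4.1
```

>>> drive_tool(steps=[[0,0,-0.4,0],[0,0,-0.9,0],[0,0,-0.9,0],[0,0,-0.9,0],[0,0,-0.9,0]])

```text
time: 4.6
tcp_pos: [0.3525, 0.2942, 0.1269]
orientation: [180.0, -0.0, 77.2]
wrist_force: [0.3, 0.1, -2.0]
width: 0.0326
gripper_force: 20.0
```

>>> drive_tool(steps=[[-0.26,0.65,0,0],[-0.26,0.65,0,0],[-0.26,0.65,0,0],[-0.26,0.65,0,0],[-0.26,0.65,0,0]])

```text
time: 5.1
tcp_pos: [0.4252, 0.2441, 0.126]
orientation: [180.0, -0.0, 77.2]
wrist_force: [-0.8, 1.0, -1.9]
width: 0.032
gripper_force: 20.0
```

>>> drive_tool(steps=[[-0.26,0.65,0,0],[-0.26,0.65,0,0],[-0.26,0.65,0,0],[-0.26,0.65,0,0],[-0.26,0.65,0,0]])

```text
time: 5.6
tcp_pos: [0.4978, 0.1942, 0.1255]
orientation: [-180.0, 0.0, 77.2]
wrist_force: [0.4, 0.2, -2.3]
width: 0.0323
gripper_force: 20.0
```

>>> drive_tool(steps=[[-0.26,0.65,0,0],[-0.26,0.65,0,0],[-0.26,0.65,0,0],[-0.26,0.65,0,0],[-0.26,0.65,0,0]])

```text
time: 6.1
tcp_pos: [0.5699, 0.1444, 0.1253]
orientation: [-180.0, 0.0, 77.2]
wrist_force: [0.8, -0.1, -2.7]
width: 0.032
gripper_force: 20.0
```

>>> drive_tool(steps=[[-0.26,0.65,0,0],[-0.26,0.65,0,0],[-0.26,0.65,0,0],[-0.26,0.65,0,0],[-0.26,0.65,0,0]])

```text
time: 6.6
tcp_pos: [0.6418, 0.0946, 0.1252]
orientation: [-180.0, 0.0, 77.2]
wrist_force: [0.4, 0.2, -2.9]
width: 0.0318
gripper_force: 20.0
```

>>> drive_tool(steps=[[0,0,0,0],[0,0,0.6,0],[0,0,0.6,0],[0,0,0.6,0],[0,0,0,0]])

```text
time: 7.1
tcp_pos: [0.6392, 0.0958, 0.0771]
orientation: [-179.7, 0.1, 77.3]
wrist_force: [-1.0, 0.2, -2.6]
width: 0.032
gripper_force: 20.0
```

```bash
python3 -c "
from h import *
go('cS',.031)"
```

```text
cS tcp [0.6392 0.0958 0.0771] [-1.7973e+02  9.0000e-02  7.7260e+01] units [-0.05  0.02  1.84] w 0.032 F [-1.   0.2 -2.6] t 7.1
```

>>> drive_tool(steps=[[0,0,0.5,0],[0,0,0.5,0],[0,0,0.5,0],[0,0,0.3,0],[0,0,0,0]])

```text
time: 7.6
tcp_pos: [0.6402, 0.0956, 0.0339]
orientation: [-179.9, 0.0, 77.2]
wrist_force: [0.1, 0.3, -1.8]
width: 0.0321
gripper_force: 20.0
```

>>> drive_tool(steps=[[0,0,0.08,0],[0,0,0.04,0],[0,0,0.04,0],[0,0,0,0],[0,0,0,0]])

```text
time: 8.1
tcp_pos: [0.6409, 0.0957, 0.0317]
orientation: [180.0, -0.0, 77.2]
wrist_force: [-0.0, -0.5, -2.1]
width: 0.032
gripper_force: 20.0
```

```bash
python3 -c "
from h import *
go('cS',.031)"
```

```text
cS tcp [0.6409 0.0957 0.0317] [ 1.7998e+02 -1.0000e-02  7.7230e+01] units [-0.06 -0.05  0.03] w 0.032 F [-0.  -0.5 -2.1] t 8.1
```

>>> drive_tool(steps=[[0,-0.04,0.02,0],[0,0,0.02,0],[0,0,0,0],[0,0,0,0],[0,0,0,0]])

```text
time: 8.6
tcp_pos: [0.6405, 0.0958, 0.0315]
orientation: [179.9, -0.0, 77.2]
wrist_force: [0.3, -2.2, 6.2]
width: 0.0323
gripper_force: 20.0
```

>>> drive_tool(steps=[[0,0,0,0],[0,0,0,0],[0,0,0,0],[0,0,0,0],[0,0,0,0]], gripper=1)

```text
time: 9.1
tcp_pos: [0.6398, 0.0959, 0.0303]
orientation: [-180.0, 0.0, 77.2]
wrist_force: [0.5, 0.7, 0.8]
width: 0.0685
gripper_force: 0.0
```

>>> drive_tool(steps=[[0,0,0,0],[0,0,0,0],[0,0,0,0],[0,0,-0.9,0],[0,0,-0.9,0]])

```text
time: 9.6
tcp_pos: [0.6395, 0.0958, 0.0755]
orientation: [-179.9, 0.0, 77.2]
wrist_force: [0.4, 0.1, 0.6]
width: 0.0945
gripper_force: 0.0
```

>>> drive_tool(steps=[[0,0,-0.9,0],[0,0,-0.9,0],[0,0,-0.4,0],[0,0,0,0],[0,0,0,0]])

```text
time: 10.1
tcp_pos: [0.6395, 0.0958, 0.1293]
orientation: [-179.9, 0.0, 77.2]
wrist_force: [-1.2, 0.1, -0.3]
width: 0.0937
gripper_force: 0.0
```

```bash
python3 -c "
from h import *
go('wheel',.013)"
```

```text
wheel tcp [0.6395 0.0958 0.1293] [-1.7993e+02  2.0000e-02  7.7230e+01] units [-14.06  -5.95   4.67] w 0.0937 F [-1.2  0.1 -0.3] t 10.1
```

>>> drive_tool(steps=[[-0.937,-0.397,0,0],[-0.937,-0.397,0,0],[-0.937,-0.397,0,0],[-0.937,-0.397,0,0],[-0.937,-0.397,0,0]])

```text
time: 10.6
tcp_pos: [0.5643, -0.0081, 0.129]
orientation: [-179.9, 0.0, 77.2]
wrist_force: [0.5, -0.4, 0.0]
width: 0.094
gripper_force: 0.0
```

>>> drive_tool(steps=[[-0.937,-0.397,0,0],[-0.937,-0.397,0,0],[-0.937,-0.397,0,0],[-0.937,-0.397,0,0],[-0.937,-0.397,0,0]])

```text
time: 11.1
tcp_pos: [0.4901, -0.1113, 0.1291]
orientation: [-179.9, -0.0, 77.2]
wrist_force: [0.5, -0.8, -0.0]
width: 0.0941
gripper_force: 0.0
```

>>> drive_tool(steps=[[-0.937,-0.397,0,0],[-0.937,-0.397,0,0],[-0.937,-0.397,0,0],[-0.937,-0.397,0,0],[-0.937,-0.397,0,0]])

```text
time: 11.6
tcp_pos: [0.4159, -0.2144, 0.1293]
orientation: [-179.9, -0.0, 77.2]
wrist_force: [-0.0, 0.1, 0.3]
width: 0.0942
gripper_force: 0.0
```

>>> drive_tool(steps=[[0,0,0.5,0],[0,0,0.8,0],[0,0,0.8,0],[0,0,0.8,0],[0,0,0,0]])

```text
time: 12.1
tcp_pos: [0.4156, -0.2124, 0.0547]
orientation: [-179.7, -0.1, 77.2]
wrist_force: [0.5, -0.2, -0.0]
width: 0.094
gripper_force: 0.0
```

>>> drive_tool(steps=[[0,0,0,0],[0,0,0,0],[0,0,0,0],[0,0,0,0],[0,0,0,0]])

```text
time: 12.6
tcp_pos: [0.4172, -0.214, 0.0583]
orientation: [180.0, 0.0, 77.2]
wrist_force: [-0.4, -0.6, 0.1]
width: 0.0942
gripper_force: 0.0
```

```bash
python3 -c "
from h import *
go('wheel',.013)"
```

```text
wheel tcp [ 0.4172 -0.214   0.0583] [1.7997e+02 1.0000e-02 7.7230e+01] units [-0.01 -0.03  1.81] w 0.0942 F [-0.4 -0.6  0.1] t 12.6
```

>>> drive_tool(steps=[[0,0,0.5,0],[0,0,0.5,0],[0,0,0.4,0],[0,0,0.2,0],[0,0,0.1,0]])

```text
time: 13.1
tcp_pos: [0.4167, -0.2137, 0.0146]
orientation: [-179.9, -0.0, 77.2]
wrist_force: [0.8, -0.4, 0.0]
width: 0.0943
gripper_force: 0.0
```

>>> drive_tool(steps=[[0,0,0.07,0],[0,0,0,0],[0,0,0,0],[0,0,0,0],[0,0,0,0]], gripper=-1)

```text
time: 13.6
tcp_pos: [0.4171, -0.214, 0.0139]
orientation: [180.0, 0.0, 77.2]
wrist_force: [0.6, -0.5, 0.5]
width: 0.0575
gripper_force: 0.0
```

>>> drive_tool(steps=[[0,0,0,0],[0,0,0,0],[0,0,0,0],[0,0,0,0],[0,0,0,0]])

```text
time: 14.1
tcp_pos: [0.417, -0.2139, 0.0137]
orientation: [-180.0, -0.0, 77.2]
wrist_force: [-0.7, -0.3, -0.5]
width: 0.0217
gripper_force: 20.0
```

>>> drive_tool(steps=[[0,0,0,0],[0,0,0,0],[0,0,0,0],[0,0,0,0],[0,0,0,0]])

```text
time: 14.6
tcp_pos: [0.417, -0.2139, 0.0137]
orientation: [-180.0, 0.0, 77.2]
wrist_force: [0.5, -0.2, -0.3]
width: 0.0213
gripper_force: 20.0
```

```bash
python3 -c "
from h import *
go('wheel',.013);go('cH',.0195)"
```

```text
wheel tcp [ 0.417  -0.2139  0.0137] [-180.      0.     77.23] units [-0.01 -0.02  0.03] w 0.0213 F [ 0.5 -0.2 -0.3] t 14.6
cH tcp [ 0.417  -0.2139  0.0137] [-180.      0.     77.23] units [ 6.01  5.95 -0.23] w 0.0213 F [ 0.5 -0.2 -0.3] t 14.6
```

>>> drive_tool(steps=[[0,0,-0.3,0],[0,0,-0.7,0],[0,0,-0.8,0],[0,0,-0.8,0],[0,0,-0.4,0]])

```text
time: 15.1
tcp_pos: [0.4175, -0.2142, 0.0906]
orientation: [179.9, 0.0, 77.2]
wrist_force: [-0.2, 0.2, -1.1]
width: 0.0212
gripper_force: 20.0
```

>>> drive_tool(steps=[[0.6,0.595,0,0],[0.6,0.595,0,0],[0.6,0.595,0,0],[0.6,0.595,0,0],[0.6,0.595,0,0]])

```text
time: 15.6
tcp_pos: [0.5067, -0.1566, 0.0885]
orientation: [-180.0, -0.0, 77.2]
wrist_force: [0.1, -0.4, -2.1]
width: 0.0213
gripper_force: 20.0
```

>>> drive_tool(steps=[[0.6,0.595,0,0],[0.6,0.595,0,0],[0.6,0.595,0,0],[0.6,0.595,0,0],[0.6,0.595,0,0]])

```text
time: 16.1
tcp_pos: [0.5957, -0.0999, 0.0883]
orientation: [-180.0, -0.0, 77.2]
wrist_force: [-0.1, -0.6, -1.9]
width: 0.021
gripper_force: 20.0
```

>>> drive_tool(steps=[[0,0,0,0],[0,0,0.6,0],[0,0,0.6,0],[0,0,0.6,0],[0,0,0.3,0]])

```text
time: 16.6
tcp_pos: [0.594, -0.1007, 0.0337]
orientation: [-179.8, 0.0, 77.2]
wrist_force: [-0.4, -0.3, -0.7]
width: 0.0214
gripper_force: 20.0
```

>>> drive_tool(steps=[[0,0,0,0],[0,0,0,0],[0,0,0,0],[0,0,0,0],[0,0,0,0]])

```text
time: 17.1
tcp_pos: [0.5954, -0.1005, 0.0366]
orientation: [180.0, 0.0, 77.2]
wrist_force: [0.6, 0.2, -0.9]
width: 0.0216
gripper_force: 20.0
```

```bash
python3 -c "
from h import *
go('cH',.0195)"
```

```text
cH tcp [ 0.5954 -0.1005  0.0366] [179.96   0.    77.23] units [ 0.01 -0.01  0.69] w 0.0216 F [ 0.6  0.2 -0.9] t 17.1
```

>>> drive_tool(steps=[[0,0,0.2,0],[0,0,0.2,0],[0,0,0.15,0],[0,0,0.08,0],[0,0,0.04,0]])

```text
time: 17.6
tcp_pos: [0.595, -0.1004, 0.0197]
orientation: [-180.0, 0.0, 77.2]
wrist_force: [-6.9, 0.9, 12.7]
width: 0.0212
gripper_force: 20.0
```

>>> drive_tool(steps=[[0,0,0.03,0],[0,0,0,0],[0,0,0,0],[0,0,0,0],[0,0,0,0]])

```text
time: 18.1
tcp_pos: [0.5952, -0.1005, 0.0197]
orientation: [-180.0, 0.0, 77.2]
wrist_force: [-7.7, 1.6, 11.9]
width: 0.0216
gripper_force: 20.0
```

>>> drive_tool(steps=[[0,0,0,0],[0,0,0,0],[0,0,0,0],[0,0,0,0],[0,0,0,0]], gripper=1)

```text
time: 18.6
tcp_pos: [0.5952, -0.1005, 0.0186]
orientation: [-180.0, 0.0, 77.2]
wrist_force: [0.1, -0.0, -0.2]
width: 0.058
gripper_force: 0.0
```

>>> drive_tool(steps=[[0,0,0,0],[0,0,0,0],[0,0,0,0],[0,0,-0.8,0],[0,0,-0.8,0]])

```text
time: 19.1
tcp_pos: [0.5949, -0.1004, 0.0588]
orientation: [-179.9, -0.0, 77.2]
wrist_force: [-0.0, 0.3, -0.1]
width: 0.0933
gripper_force: 0.0
```

>>> drive_tool(steps=[[0,0,-0.9,0],[0,0,-0.9,0],[0,0,-0.9,0],[0,0,0,0],[0,0,0,0]])

```text
time: 19.6
tcp_pos: [0.5951, -0.1005, 0.1258]
orientation: [180.0, 0.0, 77.2]
wrist_force: [0.2, 0.0, 0.0]
width: 0.0943
gripper_force: 0.0
```

```bash
python3 -c "
from h import *
go('casting',.017)"
```

```text
casting tcp [ 0.5951 -0.1005  0.1258] [179.99   0.    77.23] units [-10.24  -7.46   4.35] w 0.0943 F [0.2 0.  0. ] t 19.6
```

>>> drive_tool(steps=[[-0.683,-0.497,0,0],[-0.683,-0.497,0,0],[-0.683,-0.497,0,0],[-0.683,-0.497,0,0],[-0.683,-0.497,0,0]])

```text
time: 20.1
tcp_pos: [0.5145, -0.1703, 0.1246]
orientation: [-179.9, -0.0, 77.2]
wrist_force: [0.0, -1.1, -0.1]
width: 0.0942
gripper_force: 0.0
```

>>> drive_tool(steps=[[-0.683,-0.497,0,0],[-0.683,-0.497,0,0],[-0.683,-0.497,0,0],[-0.683,-0.497,0,0],[-0.683,-0.497,0,0]])

```text
time: 20.6
tcp_pos: [0.4351, -0.2397, 0.1248]
orientation: [-179.9, -0.0, 77.2]
wrist_force: [0.2, -0.2, 0.2]
width: 0.094
gripper_force: 0.0
```

>>> drive_tool(steps=[[-0.683,-0.497,0,0],[-0.683,-0.497,0,0],[-0.683,-0.497,0,0],[-0.683,-0.497,0,0],[-0.683,-0.497,0,0]])

```text
time: 21.1
tcp_pos: [0.3557, -0.3092, 0.1249]
orientation: [-179.9, -0.1, 77.2]
wrist_force: [1.3, -0.0, -1.1]
width: 0.0942
gripper_force: 0.0
```

>>> drive_tool(steps=[[0,0,0.5,0],[0,0,0.6,0],[0,0,0.6,0],[0,0,0.3,0],[0,0,0,0]])

```text
time: 21.6
tcp_pos: [0.3566, -0.3081, 0.0745]
orientation: [-179.9, -0.1, 77.3]
wrist_force: [-0.5, -0.7, 0.4]
width: 0.0941
gripper_force: 0.0
```

>>> drive_tool(steps=[[0,0,0,0],[0,0,0,0],[0,0,0,0],[0,0,0,0],[0,0,0,0]])

```text
time: 22.1
tcp_pos: [0.3569, -0.3091, 0.0764]
orientation: [180.0, 0.0, 77.2]
wrist_force: [-0.7, 0.6, -0.7]
width: 0.0938
gripper_force: 0.0
```

```bash
python3 - <<'E'
from h import *
import cv2
go('casting',.017)
d=manip.get_image('top')['image'];s=manip.get_image('scene')['image']
a=cv2.resize(d[105:275,160:400],None,fx=2,fy=2,interpolation=cv2.INTER_CUBIC)
b=cv2.resize(s[170:275,110:390],None,fx=2,fy=2,interpolation=cv2.INTER_CUBIC)
o=np.zeros((550,560,3),np.uint8);o[:340,:480]=a;o[340:550]=b
cv2.imwrite('pics/m1.png',o)
E
```

```text
casting tcp [ 0.3569 -0.3091  0.0764] [1.7998e+02 1.0000e-02 7.7230e+01] units [ 0.   -0.02  2.38] w 0.0938 F [-0.7  0.6 -0.7] t 22.1
```

View pics/m1.png

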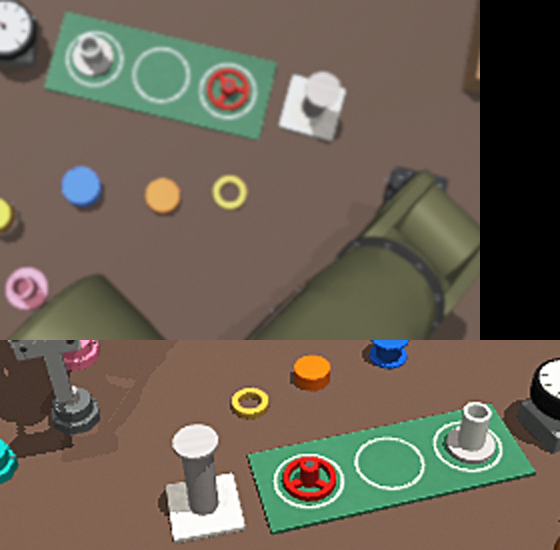

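The sleeve (crop 94,57) and handwheel (227,89) both sit centred in their circles. Next is the casting.

>>> drive_tool(steps=[[0,0,0.6,0],[0,0,0.7,0],[0,0,0.5,0],[0,0,0.3,0],[0,0,0.15,0]])

```text
time: 22.7
tcp_pos: [0.3568, -0.309, 0.0194]
orientation: [-180.0, -0.0, 77.2]
wrist_force: [-0.7, -0.4, 0.1]
width: 0.0939
gripper_force: 0.0
```

>>> drive_tool(steps=[[0,0,0.11,0],[0,0,0,0],[0,0,0,0],[0,0,0,0],[0,0,0,0]], gripper=-1, squeeze=30)

```text
time: 23.2
tcp_pos: [0.357, -0.3092, 0.0175]
orientation: [180.0, 0.0, 77.2]
wrist_force: [-0.5, -0.4, 0.4]
width: 0.0573
gripper_force: 0.0
```

>>> drive_tool(steps=[[0,0,0,0],[0,0,0,0],[0,0,0,0],[0,0,0,0],[0,0,0,0]])

```text
time: 23.7
tcp_pos: [0.3568, -0.3091, 0.0173]
orientation: [-180.0, 0.0, 77.2]
wrist_force: [-1.2, 2.2, 4.9]
width: 0.0472
gripper_force: 30.0
```

```bash
python3 -c "
from h import *
go('casting',.017);go('cM',.023)"
```

```text
casting tcp [ 0.3568 -0.3091  0.0173] [-180.      0.     77.23] units [ 0.   -0.01  0.01] w 0.0472 F [-1.2  2.2  4.9] t 23.7
cM tcp [ 0.3568 -0.3091  0.0173] [-180.      0.     77.23] units [14.24  7.45 -0.23] w 0.0472 F [-1.2  2.2  4.9] t 23.7
```

>>> drive_tool(steps=[[0,0,-0.4,0],[0,0,-0.9,0],[0,0,-0.9,0],[0,0,-0.9,0],[0,0,-0.9,0]])

```text
time: 24.2
tcp_pos: [0.3568, -0.3089, 0.1186]
orientation: [180.0, 0.0, 77.2]
wrist_force: [-0.4, 0.2, -1.8]
width: 0.0473
gripper_force: 30.0
```

>>> drive_tool(steps=[[0.949,0.497,0,0],[0.949,0.497,0,0],[0.949,0.497,0,0],[0.949,0.497,0,0],[0.949,0.497,0,0]])

```text
time: 24.7
tcp_pos: [0.4442, -0.2061, 0.1177]
orientation: [180.0, -0.0, 77.2]
wrist_force: [1.4, -0.5, -1.4]
width: 0.047
gripper_force: 30.0
```

>>> drive_tool(steps=[[0.949,0.497,0,0],[0.949,0.497,0,0],[0.949,0.497,0,0],[0.949,0.497,0,0],[0.949,0.497,0,0]])

```text
time: 25.2
tcp_pos: [0.531, -0.1042, 0.1176]
orientation: [180.0, -0.0, 77.2]
wrist_force: [0.2, -0.8, -0.6]
width: 0.0473
gripper_force: 30.0
```

>>> drive_tool(steps=[[0.949,0.497,0,0],[0.949,0.497,0,0],[0.949,0.497,0,0],[0.949,0.497,0,0],[0.949,0.497,0,0]])

```text
time: 25.7
tcp_pos: [0.6178, -0.0022, 0.1175]
orientation: [-180.0, -0.0, 77.2]
wrist_force: [-0.9, -0.2, -1.3]
width: 0.0472
gripper_force: 30.0
```

>>> drive_tool(steps=[[0,0,0.3,0],[0,0,0.6,0],[0,0,0.7,0],[0,0,0.6,0],[0,0,0.3,0]])

```text
time: 26.2
tcp_pos: [0.6162, -0.0038, 0.0527]
orientation: [-179.9, 0.0, 77.2]
wrist_force: [-0.1, -0.2, -1.7]
width: 0.0474
gripper_force: 30.0
```

>>> drive_tool(steps=[[0,0,0.3,0],[0,0,0,0],[0,0,0,0],[0,0,0,0],[0,0,0,0]])

```text
time: 26.7
tcp_pos: [0.6176, -0.0032, 0.0478]
orientation: [179.9, -0.0, 77.2]
wrist_force: [-0.7, 0.4, -2.1]
width: 0.0474
gripper_force: 30.0
```

```bash
python3 -c "
from h import *
go('cM',.023)"
```

```text
cM tcp [ 0.6176 -0.0032  0.0478] [ 1.7995e+02 -1.0000e-02  7.7230e+01] units [ 0.01 -0.02  0.99] w 0.0474 F [-0.7  0.4 -2.1] t 26.7
```

>>> drive_tool(steps=[[0,0,0.3,0],[0,0,0.3,0],[0,0,0.2,0],[0,0,0.1,0],[0,0,0.06,0]])

```text
time: 27.2
tcp_pos: [0.617, -0.0032, 0.0233]
orientation: [-179.9, 0.0, 77.2]
wrist_force: [-9.7, 0.7, 15.8]
width: 0.0474
gripper_force: 30.0
```

>>> drive_tool(steps=[[0,0,0.02,0],[0,0,0,0],[0,0,0,0],[0,0,0,0],[0,0,0,0]])

```text
time: 27.7
tcp_pos: [0.6173, -0.0032, 0.0233]
orientation: [180.0, 0.0, 77.2]
wrist_force: [-3.7, 0.7, 5.9]
width: 0.0467
gripper_force: 30.0
```

>>> drive_tool(steps=[[0,0,0,0],[0,0,0,0],[0,0,0,0],[0,0,0,0],[0,0,0,0]], gripper=1)

```text
time: 28.2
tcp_pos: [0.6173, -0.0032, 0.0227]
orientation: [180.0, 0.0, 77.2]
wrist_force: [-0.4, 0.0, 0.1]
width: 0.0839
gripper_force: 0.0
```

>>> drive_tool(steps=[[0,0,0,0],[0,0,0,0],[0,0,0,0],[0,0,-0.8,0],[0,0,-0.8,0]])

```text
time: 28.7
tcp_pos: [0.6169, -0.0032, 0.0627]
orientation: [-179.9, 0.0, 77.2]
wrist_force: [-0.1, -0.2, 0.2]
width: 0.0941
gripper_force: 0.0
```

>>> drive_tool(steps=[[0,0,-0.9,0],[0,0,-0.9,0],[0,0,-0.6,0],[0,0,0,0],[0,0,0,0]])

```text
time: 29.2
tcp_pos: [0.617, -0.0032, 0.1219]
orientation: [-180.0, 0.0, 77.2]
wrist_force: [0.4, -1.0, 0.0]
width: 0.0938
gripper_force: 0.0
```

```bash
python3 -c "
from h import *
go('ring',.003)"
```

```text
ring tcp [ 0.617  -0.0032  0.1219] [-179.96    0.     77.23] units [-5.48 -5.79  4.76] w 0.0938 F [ 0.4 -1.   0. ] t 29.2
```

>>> drive_tool(steps=[[-0.548,-0.579,0,0],[-0.548,-0.579,0,0],[-0.548,-0.579,0,0],[-0.548,-0.579,0,0],[-0.548,-0.579,0,0]])

```text
time: 29.7
tcp_pos: [0.5302, -0.0543, 0.1212]
orientation: [-179.9, 0.0, 77.2]
wrist_force: [0.3, -1.0, 0.5]
width: 0.0941
gripper_force: 0.0
```

>>> drive_tool(steps=[[-0.548,-0.579,0,0],[-0.548,-0.579,0,0],[-0.548,-0.579,0,0],[-0.548,-0.579,0,0],[-0.548,-0.579,0,0]])

```text
time: 30.2
tcp_pos: [0.4445, -0.105, 0.1214]
orientation: [-179.9, -0.0, 77.2]
wrist_force: [0.4, -0.6, -0.4]
width: 0.0942
gripper_force: 0.0
```

>>> drive_tool(steps=[[0,0,0.5,0],[0,0,0.8,0],[0,0,0.8,0],[0,0,0.8,0],[0,0,0.6,0]])

```text
time: 30.7
tcp_pos: [0.4453, -0.1041, 0.0325]
orientation: [-179.8, -0.0, 77.2]
wrist_force: [0.9, -0.9, -0.1]
width: 0.0939
gripper_force: 0.0
```

>>> drive_tool(steps=[[0,0,0.3,0],[0,0,0,0],[0,0,0,0],[0,0,0,0],[0,0,0,0]])

```text
time: 31.2
tcp_pos: [0.4462, -0.1049, 0.0282]
orientation: [179.9, 0.0, 77.2]
wrist_force: [-0.9, -0.6, 0.2]
width: 0.0942
gripper_force: 0.0
```

```bash
python3 -c "
from h import *
go('ring',.003)"
```

```text
ring tcp [ 0.4462 -0.1049  0.0282] [179.94   0.    77.23] units [-0.   -0.03  1.01] w 0.0942 F [-0.9 -0.6  0.2] t 31.2
```

>>> drive_tool(steps=[[0,0,0.3,0],[0,0,0.3,0],[0,0,0.2,0],[0,0,0.1,0],[0,0,0.05,0]])

```text
time: 31.7
tcp_pos: [0.4457, -0.1048, 0.0035]
orientation: [-180.0, -0.0, 77.2]
wrist_force: [-0.2, -0.2, -0.3]
width: 0.0939
gripper_force: 0.0
```

>>> drive_tool(steps=[[0,0,0.03,0],[0,0,0,0],[0,0,0,0],[0,0,0,0],[0,0,0,0]], gripper=-1, squeeze=15)

```text
time: 32.2
tcp_pos: [0.4459, -0.1049, 0.0033]
orientation: [180.0, 0.0, 77.2]
wrist_force: [0.1, -0.6, -0.1]
width: 0.0577
gripper_force: 0.0
```

>>> drive_tool(steps=[[0,0,0,0],[0,0,0,0],[0,0,0,0],[0,0,0,0],[0,0,0,0]])

```text
time: 32.7
tcp_pos: [0.4458, -0.1048, 0.0032]
orientation: [180.0, 0.0, 77.2]
wrist_force: [0.0, 0.3, 1.8]
width: 0.0478
gripper_force: 15.0
```

```bash
python3 -c "
from h import *
go('ring',.003);go('cM',.041)"
```

```text
ring tcp [ 0.4458 -0.1048  0.0032] [180.     0.    77.23] units [-0.   -0.02  0.01] w 0.0478 F [0.  0.3 1.8] t 32.7
cM tcp [ 0.4458 -0.1048  0.0032] [180.     0.    77.23] units [ 5.49  5.78 -1.51] w 0.0478 F [0.  0.3 1.8] t 32.7
```

>>> drive_tool(steps=[[0,0,-0.4,0],[0,0,-0.9,0],[0,0,-0.9,0],[0,0,-0.9,0],[0,0,-0.5,0]])

```text
time: 33.2
tcp_pos: [0.4464, -0.105, 0.0953]
orientation: [179.9, 0.0, 77.2]
wrist_force: [-0.0, 0.2, -1.4]
width: 0.0479
gripper_force: 15.0
```

>>> drive_tool(steps=[[0.549,0.578,0,0],[0.549,0.578,0,0],[0.549,0.578,0,0],[0.549,0.578,0,0],[0.549,0.578,0,0]])

```text
time: 33.7
tcp_pos: [0.532, -0.0534, 0.0932]
orientation: [-180.0, 0.0, 77.2]
wrist_force: [-0.2, 0.7, 0.3]
width: 0.0481
gripper_force: 15.0
```

>>> drive_tool(steps=[[0.549,0.578,0,0],[0.549,0.578,0,0],[0.549,0.578,0,0],[0.549,0.578,0,0],[0.549,0.578,0,0]])

```text
time: 34.2
tcp_pos: [0.6175, -0.0024, 0.093]
orientation: [-180.0, 0.0, 77.2]
wrist_force: [-0.4, -0.4, -0.0]
width: 0.0479
gripper_force: 15.0
```

>>> drive_tool(steps=[[0,0,0.2,0],[0,0,0.4,0],[0,0,0.2,0],[0,0,0,0],[0,0,0,0]])

```text
time: 34.7
tcp_pos: [0.6168, -0.0032, 0.0733]
orientation: [-180.0, 0.0, 77.2]
wrist_force: [0.3, -0.4, -0.3]
width: 0.0482
gripper_force: 15.0
```

```bash
python3 - <<'E'
from h import *
import cv2
go('cM',.041)
d=manip.get_image('top')['image'];s=manip.get_image('scene')['image']
a=cv2.resize(d[100:190,170:330],None,fx=3.4,fy=3.4,interpolation=cv2.INTER_CUBIC)
b=cv2.resize(s[160:270,230:390],None,fx=2.4,fy=2.4,interpolation=cv2.INTER_CUBIC)
o=np.zeros((600,544,3),np.uint8);o[:306]=a;o[306:306+b.shape[0],:b.shape[1]]=b
cv2.imwrite('pics/m2.png',o)
E
```

```text
cM tcp [ 0.6168 -0.0032  0.0733] [-179.99    0.     77.21] units [0.01 0.01 1.29] w 0.0482 F [ 0.3 -0.4 -0.3] t 34.7
```

View pics/m2.png

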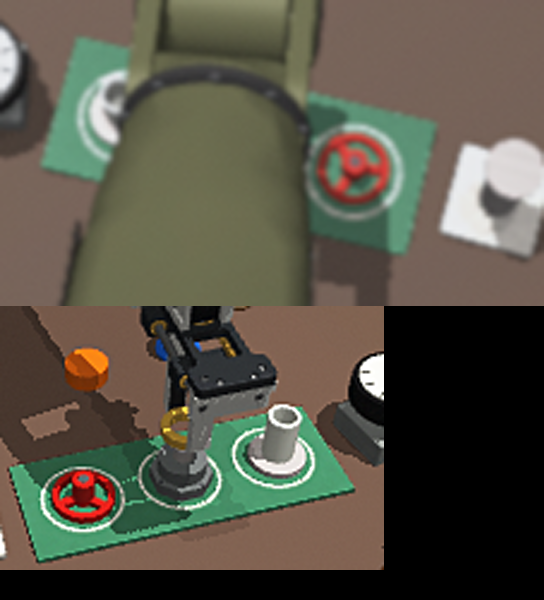

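The ring is held level above the spigot, and the casting is centred in the middle circle. Lowering the ring onto it.

>>> drive_tool(steps=[[0,0,0.3,0],[0,0,0.3,0],[0,0,0.3,0],[0,0,0.15,0],[0,0,0.1,0]])

```text
time: 35.3
tcp_pos: [0.6169, -0.0029, 0.0438]
orientation: [-180.0, 0.0, 77.2]
wrist_force: [-0.5, -0.4, -1.0]
width: 0.0476
gripper_force: 15.0
```

>>> drive_tool(steps=[[0,0,0.06,0],[0,0,0.03,0],[0,0,0.03,0],[0,0,0,0],[0,0,0,0]])

```text
time: 35.8
tcp_pos: [0.6172, -0.0029, 0.0416]
orientation: [180.0, -0.0, 77.2]
wrist_force: [0.2, -0.6, -0.2]
width: 0.0479
gripper_force: 15.0
```

```bash
python3 -c "
from h import *
go('cM',.041)"
```

```text
cM tcp [ 0.6172 -0.0029  0.0416] [179.99  -0.    77.23] units [-0.    0.    0.02] w 0.0479 F [ 0.2 -0.6 -0.2] t 35.8
```

>>> drive_tool(steps=[[0,0,0.02,0],[0,0,0.01,0],[0,0,0,0],[0,0,0,0],[0,0,0,0]])

```text
time: 36.3
tcp_pos: [0.6172, -0.0029, 0.0412]
orientation: [180.0, -0.0, 77.2]
wrist_force: [-1.8, 0.3, 4.9]
width: 0.0478
gripper_force: 15.0
```

>>> drive_tool(steps=[[0,0,0,0],[0,0,0,0],[0,0,0,0],[0,0,0,0],[0,0,0,0]], gripper=1)

```text
time: 36.8
tcp_pos: [0.6171, -0.0029, 0.0406]
orientation: [-180.0, 0.0, 77.2]
wrist_force: [-0.5, -0.7, -0.6]
width: 0.0846
gripper_force: 0.0
```

>>> drive_tool(steps=[[0,0,0,0],[0,0,0,0],[0,0,0,0],[0,0,-0.8,0],[0,0,-0.8,0]])

```text
time: 37.3
tcp_pos: [0.6168, -0.0029, 0.0808]
orientation: [-179.9, 0.0, 77.2]
wrist_force: [0.3, 0.4, 0.3]
width: 0.094
gripper_force: 0.0
```

>>> drive_tool(steps=[[0,0,-0.9,0],[0,0,-0.9,0],[0,0,0,0],[0,0,0,0],[0,0,0,0]])

```text
time: 37.8
tcp_pos: [0.6165, -0.0029, 0.1243]
orientation: [-179.9, 0.0, 77.2]
wrist_force: [0.6, -0.3, 0.8]
width: 0.0933
gripper_force: 0.0
```

```bash
python3 -c "
from h import *
go('cap',.004)"
```

```text
cap tcp [ 0.6165 -0.0029  0.1243] [-1.7989e+02  2.0000e-02  7.7230e+01] units [-1.84 -6.9   4.83] w 0.0933 F [ 0.6 -0.3  0.8] t 37.8
```

>>> drive_tool(steps=[[-0.184,-0.69,0,0],[-0.184,-0.69,0,0],[-0.184,-0.69,0,0],[-0.184,-0.69,0,0],[-0.184,-0.69,0,0]])

```text
time: 38.3
tcp_pos: [0.5267, -0.0063, 0.1245]
orientation: [-179.9, 0.0, 77.2]
wrist_force: [1.1, 0.8, -0.2]
width: 0.0942
gripper_force: 0.0
```

>>> drive_tool(steps=[[-0.184,-0.69,0,0],[-0.184,-0.69,0,0],[-0.184,-0.69,0,0],[-0.184,-0.69,0,0],[-0.184,-0.69,0,0]])

```text
time: 38.8
tcp_pos: [0.4375, -0.0096, 0.1247]
orientation: [-179.9, 0.0, 77.2]
wrist_force: [-0.2, 1.1, 0.4]
width: 0.0942
gripper_force: 0.0
```

>>> drive_tool(steps=[[0,0,0.5,0],[0,0,0.8,0],[0,0,0.8,0],[0,0,0.8,0],[0,0,0.5,0]])

```text
time: 39.3
tcp_pos: [0.4375, -0.0095, 0.0386]
orientation: [-179.8, 0.0, 77.2]
wrist_force: [-0.6, 0.5, -0.3]
width: 0.094
gripper_force: 0.0
```

>>> drive_tool(steps=[[0,0,0.2,0],[0,0,0,0],[0,0,0,0],[0,0,0,0],[0,0,0,0]])

```text
time: 39.8
tcp_pos: [0.4389, -0.0097, 0.0362]
orientation: [179.9, -0.0, 77.2]
wrist_force: [0.0, 0.6, -0.5]
width: 0.0935
gripper_force: 0.0
```

```bash
python3 - <<'E'
from h import *
import cv2
go('cap',.004)
d=manip.get_image('top')['image'];s=manip.get_image('scene')['image']
a=cv2.resize(d[100:190,170:330],None,fx=3.4,fy=3.4,interpolation=cv2.INTER_CUBIC)
b=cv2.resize(s[160:270,230:390],None,fx=2.6,fy=2.6,interpolation=cv2.INTER_CUBIC)
o=np.zeros((600,544,3),np.uint8);o[:306]=a;o[306:306+b.shape[0],:b.shape[1]]=b
cv2.imwrite('pics/m3.png',o)
E
```

```text
cap tcp [ 0.4389 -0.0097  0.0362] [ 1.7995e+02 -1.0000e-02  7.7230e+01] units [-0.   -0.04  1.29] w 0.0935 F [ 0.   0.6 -0.5] t 39.8
```

View pics/m3.png

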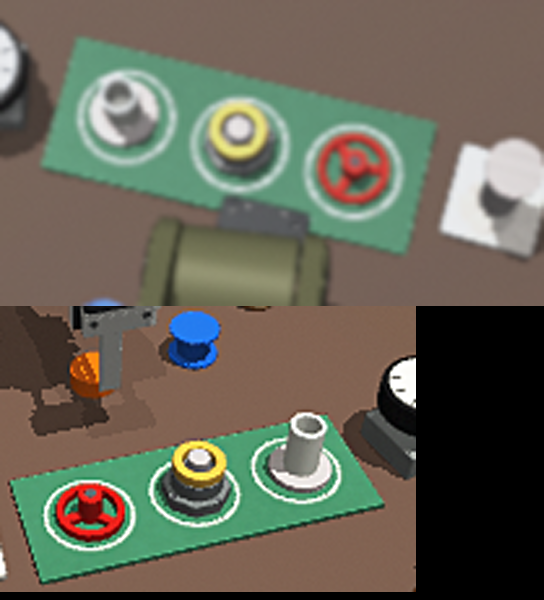

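The ring is seated on the casting around its spigot. The sleeve may sit slightly toward the gauge (foot at crop 301 against circle 296 in the scene view), so I'll measure that closer before fitting the cap.

```bash
python3 - <<'E'
from h import *
import cv2
d=manip.get_image('top')['image'];s=manip.get_image('scene')['image']
a=cv2.resize(d[115:160,185:230],None,fx=8,fy=8,interpolation=cv2.INTER_CUBIC)
b=cv2.resize(s[195:245,320:370],None,fx=8,fy=8,interpolation=cv2.INTER_CUBIC)
o=np.zeros((400,780,3),np.uint8);o[:360,:360]=a;o[:400,380:]=b
# predicted foot-top outline (z=.014) and tube rim (z=.066) at circle centre
c=np.array(json.load(open('pos.json'))['cS'])
t=np.linspace(0,2*np.pi,73)
for cam,ox,oy,sx in((TOP,185,115,0),(SC,320,195,380)):
    for r,z,col in((.029,.014,(255,0,255)),(.016,.066,(0,0,255)),(.038,.006,(255,0,0))):
        p=np.array([proj(cam,[c[0]+r*np.cos(x),c[1]+r*np.sin(x),z]) for x in t])
        q=((p-[ox,oy]+.5)*8+[sx,0]).astype(int);cv2.polylines(o,[q],True,col,1)
cv2.imwrite('pics/m4.png',o)
E
```

```text
(no output)
```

View pics/m4.png

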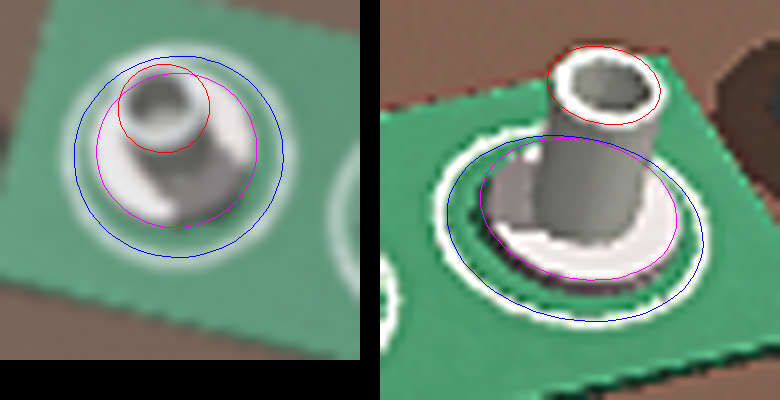

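The predicted outlines at the circle centre coincide with the foot, rim and circle in both views. The sleeve is centred to about 1 mm, and the apparent shift was only parallax. On to the cap.

>>> drive_tool(steps=[[0,0,0.4,0],[0,0,0.4,0],[0,0,0.25,0],[0,0,0.12,0],[0,0,0.06,0]])

```text
time: 40.5
tcp_pos: [0.4385, -0.0096, 0.0044]
orientation: [-180.0, 0.0, 77.2]
wrist_force: [-0.7, 0.0, 0.5]
width: 0.094
gripper_force: 0.0
```

>>> drive_tool(steps=[[0,0,0.03,0],[0,0,0,0],[0,0,0,0],[0,0,0,0],[0,0,0,0]], gripper=-1, squeeze=10)

```text
time: 41.0
tcp_pos: [0.4388, -0.0097, 0.0043]
orientation: [180.0, -0.0, 77.2]
wrist_force: [0.9, 0.0, 0.3]
width: 0.0571
gripper_force: 0.0
```

>>> drive_tool(steps=[[0,0,0,0],[0,0,0,0],[0,0,0,0],[0,0,0,0],[0,0,0,0]])

```text
time: 41.5
tcp_pos: [0.4387, -0.0097, 0.0043]
orientation: [180.0, -0.0, 77.2]
wrist_force: [-0.8, -0.3, 2.4]
width: 0.0478
gripper_force: 10.0
```

```bash
python3 -c "
from h import *
go('cap',.004);go('cS',.054)"
```

```text
cap tcp [ 0.4387 -0.0097  0.0043] [180.    -0.    77.23] units [-0.   -0.03  0.01] w 0.0478 F [-0.8 -0.3  2.4] t 41.5
cS tcp [ 0.4387 -0.0097  0.0043] [180.    -0.    77.23] units [ 5.84  6.9  -1.99] w 0.0478 F [-0.8 -0.3  2.4] t 41.5
```

>>> drive_tool(steps=[[0,0,-0.4,0],[0,0,-0.9,0],[0,0,-0.9,0],[0,0,-0.9,0],[0,0,-0.9,0]])

```text
time: 42.0
tcp_pos: [0.4386, -0.0096, 0.1058]
orientation: [180.0, -0.0, 77.2]
wrist_force: [0.1, 0.5, 0.0]
width: 0.0478
gripper_force: 10.0
```

>>> drive_tool(steps=[[0.585,0.692,0,0],[0.585,0.692,0,0],[0.585,0.692,0,0],[0.585,0.692,0,0],[0.585,0.692,0,0]])

```text
time: 42.5
tcp_pos: [0.5399, 0.0431, 0.1049]
orientation: [180.0, -0.0, 77.2]
wrist_force: [-0.2, 0.4, 0.7]
width: 0.0479
gripper_force: 10.0
```

>>> drive_tool(steps=[[0.585,0.692,0,0],[0.585,0.692,0,0],[0.585,0.692,0,0],[0.585,0.692,0,0],[0.585,0.692,0,0]])

```text
time: 43.0
tcp_pos: [0.6404, 0.0952, 0.1048]
orientation: [180.0, 0.0, 77.2]
wrist_force: [0.4, 0.8, -0.2]
width: 0.0479
gripper_force: 10.0
```

>>> drive_tool(steps=[[0,0,0.2,0],[0,0,0.4,0],[0,0,0.2,0],[0,0,0,0],[0,0,0,0]])

```text
time: 43.5
tcp_pos: [0.6395, 0.0945, 0.0844]
orientation: [-180.0, 0.0, 77.2]
wrist_force: [-0.5, 0.5, -0.0]
width: 0.0477
gripper_force: 10.0
```

```bash
python3 - <<'E'
from h import *
import cv2
go('cS',.054)
s=manip.get_image('scene')['image']
cv2.imwrite('pics/m5.png',cv2.resize(s[150:250,280:400],None,fx=5,fy=5,interpolation=cv2.INTER_CUBIC))
E
```

```text
cS tcp [0.6395 0.0945 0.0844] [-179.99    0.     77.21] units [ 0.   -0.01  1.22] w 0.0477 F [-0.5  0.5 -0. ] t 43.5
```

View pics/m5.png

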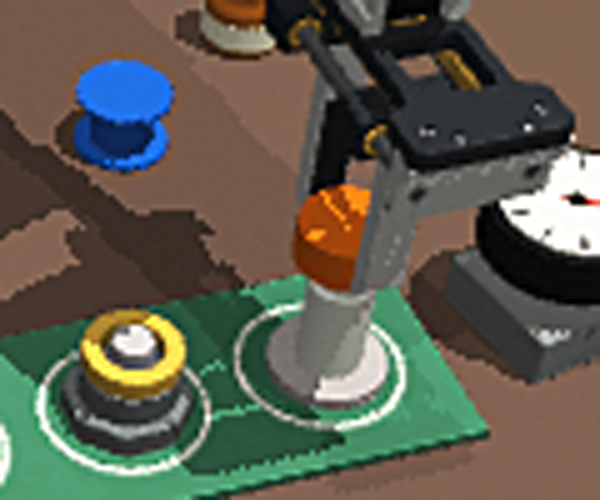

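The cap (crop 340,235) is held level over the tube, so I'll lower it.

>>> drive_tool(steps=[[0,0,0.3,0],[0,0,0.3,0],[0,0,0.25,0],[0,0,0.15,0],[0,0,0.1,0]])

```text
time: 44.05
tcp_pos: [0.6396, 0.0947, 0.056]
orientation: [-180.0, 0.0, 77.2]
wrist_force: [-0.7, 0.5, -0.4]
width: 0.0478
gripper_force: 10.0
```

>>> drive_tool(steps=[[0,0,0.06,0],[0,0,0.03,0],[0,0,0.02,0],[0,0,0,0],[0,0,0,0]])

```text
time: 44.55
tcp_pos: [0.6399, 0.0948, 0.0543]
orientation: [180.0, -0.0, 77.2]
wrist_force: [-1.7, 0.4, 3.7]
width: 0.0476
gripper_force: 10.0
```

```bash
python3 -c "
from h import *
go('cS',.0543)"
```

```text
cS tcp [0.6399 0.0948 0.0543] [ 1.7997e+02 -1.0000e-02  7.7230e+01] units [-0.01 -0.02  0.  ] w 0.0476 F [-1.7  0.4  3.7] t 44.55
```

Contact came at exactly the seated height. Releasing, lifting and backing away.

>>> drive_tool(steps=[[0,0,0,0],[0,0,0,0],[0,0,0,0],[0,0,0,0],[0,0,0,0]], gripper=1)

```text
time: 45.05
tcp_pos: [0.6397, 0.0947, 0.0539]
orientation: [-180.0, 0.0, 77.2]
wrist_force: [0.1, -0.0, 0.6]
width: 0.0846
gripper_force: 0.0
```

>>> drive_tool(steps=[[0,0,0,0],[0,0,0,0],[0,0,-0.4,0],[0,0,-0.8,0],[0,0,-0.9,0]])

```text
time: 45.55
tcp_pos: [0.6395, 0.0947, 0.1074]
orientation: [-180.0, 0.0, 77.2]
wrist_force: [0.4, 0.4, 0.2]
width: 0.094
gripper_force: 0.0
```

>>> drive_tool(steps=[[0,0,-0.9,0],[0,0,-0.9,0],[0,-0.9,0,0],[0,-0.9,0,0],[0,-0.9,0,0]])

```text
time: 46.05
tcp_pos: [0.5731, 0.1098, 0.1523]
orientation: [180.0, -0.0, 77.2]
wrist_force: [-0.3, 0.4, 0.0]
width: 0.0941
gripper_force: 0.0
```

>>> drive_tool(steps=[[0,-0.9,0,0],[0,-0.9,0,0],[0,-0.9,0,0],[0,-0.5,0,0],[0,0,0,0]])

```text
time: 46.55
tcp_pos: [0.4952, 0.1277, 0.1525]
orientation: [179.9, -0.0, 77.3]
wrist_force: [0.5, 0.4, -0.8]
width: 0.0941
gripper_force: 0.0
```

```bash
python3 - <<'E'
from h import *
import cv2
d=manip.get_image('top')['image'];s=manip.get_image('scene')['image']
a=cv2.resize(d[100:190,130:330],None,fx=3,fy=3,interpolation=cv2.INTER_CUBIC)
b=cv2.resize(s[125:270,180:420],None,fx=2.2,fy=2.2,interpolation=cv2.INTER_CUBIC)
o=np.zeros((600,600,3),np.uint8);o[:270]=a;o[270:270+b.shape[0],:b.shape[1]]=b
cv2.imwrite('pics/m6.png',o);print(manip.state()['tcp_pos'])
E
```

```text
[0.49647667 0.12735624 0.15220551]
```

View pics/m6.png

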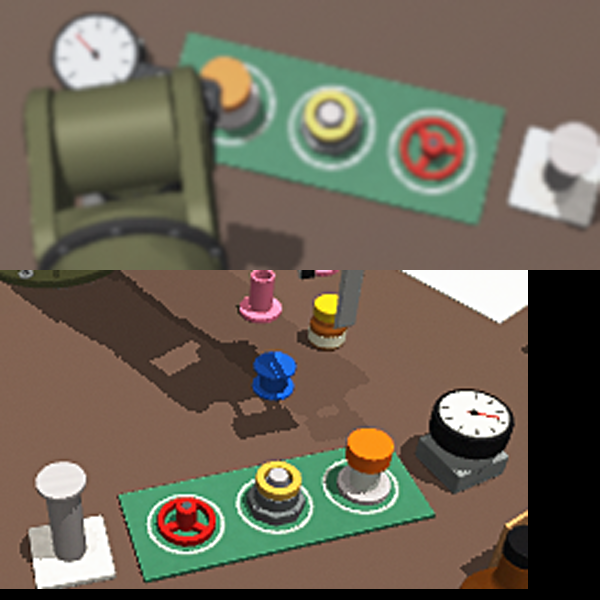

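The picture shows everything upright and centred. The cap is down on the sleeve (crop 370,450), the ring is on the casting (278,480), and the handwheel is at (186,520). The jar and spool are untouched.

```bash
python3 -c "
from rig import manip
print(manip.job_done())"
```

```text
the job is handed in; nothing more can be done
None
```

I set the valve kit out as asked and handed it in at about 47 s: sleeve by the gauge with the cap fully down, casting in the middle with the ring seated, handwheel in the other end circle, jar and spool left alone.

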